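Dual-key start of a UV exposure box

ROBOT

A 6-joint arm with a two-finger parallel gripper is mounted at the origin on a cart in front of the work surface, level with it; the furniture and walls round the work are solid. World frame = base frame: x ahead of the robot, y to its left, z up, the work surface at z = 0. Lengths are in m, angles in rad, forces in N, time in s.
With the tool pointing down it reaches from about 0.15 to 0.775 m from the base axis. Payload 6.1 kg.
Tool frame: the origin (TCP) lies midway between the tips of the shut fingers; the grasp point (between the pads) lies 19 mm behind it (grip_depth is the distance from the TCP to the grasp point, in m); z points along the fingers, y is the line along which they close (so a half turn about z gives the same grasp; the last joint's range is limited). The gripper opens to 85 mm and grips with 20 to 120 N. Pads are 22 mm wide; open, the fingers measure 114 mm over their backs; the gripper's body (76 mm by 85 mm) begins 54 mm behind the grasp point. The pads swing forward as they close: fully open they stand 13 mm farther back than shut.
Start: joints at [1.147, 0.126, -0.04, 1.405, 0, 1.571], TCP at [0.216, 0.479, 0.231] pointing down, gripper open.
Joint ranges: [-2.72, 2.72], [-0.95, 1.95], [-1.27, 1.35], [-1.78, 2.02], [-1.46, 1.47], [-3.14, 3.14]. Speed limits (rad/s): [2.39, 2.39, 3.01, 3.14, 3.14, 3.14].

INTERFACE

Orientations are given as a 3x3 rotation matrix whose columns are the frame's x, y, z axes.
In Python, from workcell import * gives the robot as it stands. The module is installed in compiled form; this text tells all that it offers.
- The arm moves only by the tool servo_tool, never from a script. Its argument "motion" is a list of rows, each a list of 7 numbers: the turn, a rotation vector about the tool's x, y, z in rad, then the shift along the tool's x, y, z in m, then the gripper command: -1 is fully open, 1 is shut, values between are in proportion. A call has 1 to 10 rows; each row shifts and turns the commanded pose from where the row before left it, along the tool's axes as they then stand; what a row does not reach is not made up. A row lasts 1/12 s, in which the tool goes at most 41.7 mm and 7.16 degrees, less where a joint would pass 70% of its speed; a pose out of reach is approached as far as the arm can. A call is refused whole if a number of a shift passes 0.0417 or a number of a turn 0.125, either way. A call with a gripper value outside its range is refused whole. The fingers move at their own pace and stop on an object; the grip force is fixed at half the most. Time passes only in rows, so rows that do not move let the fingers close. It gives the time, the measured TCP pose, the force, the opening and the grip force at its end, in the units of the state.
- sense(): the state, without advancing time (a new reading comes with each control period).
- snapshot(name): name is "scene" or "top" or "wrist"; returns a dict with "color" (480x640x3 uint8, blue, green, red), "fx", "fy", "cx", "cy" (pixels), "k1" (the pictures are not rectified: a ray, as slopes to the right and down, at radius r is drawn at 1 + k1 r^2 times it, then the intrinsics apply), "R" (3x3) and "t" (3): a world point X has camera coordinates R X + t. Camera axes: x right, y down, z forward; pixel columns grow to the right and rows downward; lengths in m; the calibration is good to about 2 mm. A picture is of the moment at which its call begins. There is no depth.
- close_job(): hands the job in; it is judged then, once.
Trained networks look in a picture, given as the dict that the camera call returned (one of the last four; its "shot" number tells which), for a name from the list of things; names that differ only in an ending like _2 or _b are one class to them, and where a whole thing is asked for, a point or a joint stands for the part that bears it (a point fixed in the world has none). Each returns a list of dicts, best first, with "score" (0 to 1); they miss things now and then, are a little off and sometimes report something else, mostly with a low value. They report only what shows in the picture. A call takes as long as a camera call. They do not tell look-alikes from the thing itself.
- find_in(picture, name): "at" ([column, row] in pixels, amid what is visible of it).
- masks_of(picture, name): "mask" (480x640 bool, what is visible of it) and "at" ([column, row] in pixels, amid what is visible of it).
The state is a dict: "time_s": time; "joint_pos": joint angles; "dq": joint speeds; "joint_torque": joint torques, N m; "ee_pos": TCP position; "tcp_rot": TCP orientation; "ft_force": force on the tool from outside, world axes, zero at the start; "wrist_torque": the same for the moment, N m; "opening": finger opening in m; "gripper_force": force on a finger pad.
Only numpy, scipy, OpenCV 4.12 (cv2) and the standard library are available. Lean on these libraries where they do the work, as an engineer would, in place of code of your own. Each camera call takes 0.05 s, during which the arm holds its last target. There are 200 camera calls.

TASK

Start the UV exposure box on an agar dish: with the fingertips push the open blue drawer fully home, then press the two green keys on top right down together, one fingertip on each, keep both down for at least two seconds, and let go so that they spring back up. Nothing is to be grasped or lifted: do not touch the dish in the drawer, leave the red stop key alone, do not press a green key before the drawer is home or one without the other, and leave the things standing around where they are.

Things in the scene. Friction and masses are not known exactly. Their poses are not given: they have to be found in the camera images.
- uv_box: White UV exposure box fixed to the worktop, 170 (x) x 200 (y) x 70 mm high. Origin at the centre of its underside on the worktop; its own -x is the front, where the drawer is, +y its left seen from behind the drawer looking along +x, z up. Its top carries two green keys at the front and a small red stop key at the rear right. It stands at any yaw within 0.35 rad of facing straight to the robot. Nothing of the box but the keys rises above 70 mm.
- drawer_pad (a point): Centre of the outer face of the black rubber push pad on the front of the blue drawer, 34 mm above the worktop; it moves with the drawer. The pad is 70 mm wide and 26 mm high; the blue front behind it is 132 mm wide, 12 mm thick and reaches from 11 to 57 mm above the worktop. It is pushed along the box's +x axis. Open it lies at x = -199 mm in the box's frame, home at x = -99 mm (14 mm before the box's front face).
- drawer (a joint): Slide of the drawer in metres: 0 fully open (as it starts), 0.100 fully home against its stop. Pushing takes about 2 to 4 N; it stays where it is left.
- key_left_top (a point): Centre of the top face of the left (+y) green key, a round cap of 26 mm diameter, 94 mm above the worktop when up, at x = -30, y = +30 mm in the box's frame; it moves with the key. The key stands in a black collar 42 mm across whose top is 82 mm above the worktop; fully down the cap still stands 4 mm above the collar.
- key_right_top (a point): The same for the right (-y) green key, at x = -30, y = -30 mm in the box's frame: the keys' centres are 60 mm apart, side by side along the box's y.
- key_left (a joint): Travel of the left green key in metres: 0 up, 0.008 fully down; sprung, 1.5 N to start and 5 N to be fully down, returns by itself.
- key_right (a joint): Travel of the right green key in metres, as for the left.
- stop_key (a joint): Travel of the red stop key (22 mm diameter, top 94 mm above the worktop when up, at x = 52, y = -55 mm in the box's frame) in metres: 0 up, 0.008 fully down. Not to be pressed.
- dish_centre (a point): Centre of the closed, tan agar dish, 90 mm diameter and 12 mm thick, lying loose in the drawer's tray; its underside is 22 mm above the worktop. It rides in with the drawer, behind the blue front, and fits under the box's top.
- spare_dish: Bystander: a second tan agar dish, 90 mm diameter, 12 mm high, on the worktop to the left of the open drawer; origin at its underside's centre.
- scissors: Bystander: flat steel scissors, 60 x 162 x 6 mm, on the worktop to the right of the open drawer; origin at the underside's centre.
- tape: Bystander: roll of green tape, 83 mm diameter, 18 mm high, on the worktop to the right of the box; origin at its underside's centre.
- bottle: Bystander: white reagent bottle, 112 mm across, 210 mm high, well to the right; origin at its underside's centre.
- forceps: Bystander: steel forceps, 18 x 130 x 10 mm, on the worktop far to the right; origin at the underside's centre.
- blue_carton: Bystander: blue carton, 60 x 100 x 75 mm, far to the left; origin at its underside's centre.
Things that resemble listed ones, but are neither listed nor needed, are in the scene too. What is shaped like the part that bears dish_centre but yellow is not meant.

How it is judged:
On the way, in this order (a step that is already met when the one before it is completed fails the run):
1. the drawer is pushed fully home (value of joint drawer above 0.096 m), for 0.2 s.
2. both green keys are held right down together for two seconds, by the fingers (value of joint each of key_left, key_right above 0.006 m and contact force between the fingers and key_left_base above 0.5 N and contact force between the fingers and key_right_base above 0.5 N and value of joint drawer above 0.096 m), for 1.9 s.
At the end, for the whole second after the job is handed in: The drawer is home (within 4 mm of its stop) with the dish lying in it inside the box, and all three keys are back up (within 1.5 mm) (value of joint drawer above 0.096 m and value of joint each of key_left, key_right, stop_key below 0.0015 m and x of dish_centre in the frame of uv_box between -0.045 and -0.02 m and y of dish_centre in the frame of uv_box between -0.01 and 0.01 m and height (world z) of dish_centre below 0.033 m); the robot touches nothing.
It fails at once if the red stop key is pressed (more than 3 mm) (value of joint stop_key above 0.003 m).
It fails at once if a green key is pressed (more than 4 mm) while the drawer is not home (value of joint drawer below 0.092 m and value of joint any of key_left, key_right above 0.004 m).
It fails at once if one green key is right down (6 mm) while the other is still up (under 1 mm) ((value of joint key_left above 0.006 m and value of joint key_right below 0.001 m) or (value of joint key_right above 0.006 m and value of joint key_left below 0.001 m)).
It fails at once if the dish in the drawer is touched by the fingers or lifted (more than 8 mm) (contact force between the fingers and dish above 1 N or height (world z) of dish_centre above 0.036 m).
It fails at once if a thing standing around is moved or lifted (more than 20 mm) (distance of any of spare_dish, scissors, tape, bottle, forceps, blue_carton from where it was at the start of the episode above 0.02 m).
It also fails if it takes over 54 s, if anything falls off the work surface, if the arm or the gripper's body presses on something with over 40 N, if the wrist force passes 120 N, or if a joint passes its speed limit or range.

## Working session

There is one attempt and no reset: what is moved stays moved. The work goes in short steps, Python scripts to look and compute and a tool call to move; the robot and the scene stay as the last step left them, time stands still between calls to the robot, and variables do not carry over. Pictures are saved under pics/ and viewed, at most 10 in all, crops included, and the job is handed in when it is done.

Besides the shell and the picture viewer there is one more tool, called after ">>>" in YAML: its name, and indented under it one key for each argument. servo_tool: Moves the arm, as the interface text tells. Its arguments: {"type":"object","properties":{"motion":{"type":"array","items":{"type":"array","items":{"type":"number"}}}},"required":["motion"]}

```bash
mkdir -p pics; cat > h.py <<'E'
from workcell import *
import numpy as np, cv2
def ray(p,uv):
    x=(uv[0]-p["cx"])/p["fx"]; y=(uv[1]-p["cy"])/p["fy"]
    rd=np.hypot(x,y); r=rd
    for _ in range(20): r=rd/(1+p["k1"]*r*r)
    s=r/rd if rd>0 else 1
    R=np.array(p["R"]);t=np.array(p["t"])
    return -R.T@t, R.T@np.array([x*s,y*s,1])
def atz(p,uv,z):
    c,d=ray(p,uv); return (c+d*(z-c[2])/d[2])
def proj(p,X):
    q=np.array(p["R"])@np.array(X)+np.array(p["t"]); x,y=q[0]/q[2],q[1]/q[2]
    f=1+p["k1"]*(x*x+y*y); return np.array([p["fx"]*x*f+p["cx"],p["fy"]*y*f+p["cy"]])
E
python3 - <<'E'
from h import *
np.set_printoptions(precision=4,suppress=True)
s=sense();print(s["ee_pos"],s["tcp_rot"],s["time_s"],s["opening"])
ims=[]
Z=dict(uv_box=.07,drawer_pad=.034,key_left_top=.094,key_right_top=.094,stop_key=.094,dish_centre=.034,spare_dish=.012,scissors=.006,tape=.018)
for n in("top","scene"):
    p=snapshot(n);ims.append(p["color"]); cv2.imwrite(f"pics/{n}1.png",p["color"])
    for k,z in Z.items():
        print(n,k,[(np.round(d["at"]),round(d["score"],2),atz(p,d["at"],z)[:2]) for d in find_in(p,k)[:4]])
E
```

```text
[0.2157 0.4782 0.2305] [[-0.9115  0.4112 -0.0006]
 [ 0.4112  0.9115 -0.0014]
 [ 0.     -0.0016 -1.    ]] 0.0 0.08546782853297079
top uv_box [(array([322., 200.]), 0.72, array([ 0.6629, -0.0871])), (array([256., 234.]), 0.68, array([0.5588, 0.0914]))]
top drawer_pad [(array([308., 255.]), 0.76, array([ 0.5142, -0.0543]))]
top key_left_top [(array([307., 199.]), 0.4, array([ 0.6585, -0.0471]))]
top key_right_top []
top stop_key []
top dish_centre [(array([309., 243.]), 0.93, array([ 0.548 , -0.0567])), (array([261., 292.]), 0.9, array([0.4028, 0.0697])), (array([218., 277.]), 0.89, array([0.4402, 0.1935])), (array([304., 308.]), 0.85, array([ 0.3631, -0.0503]))]
top spare_dish [(array([256., 235.]), 0.91, array([0.5698, 0.0958]))]
top scissors [(array([351., 270.]), 0.49, array([ 0.4805, -0.1792]))]
top tape [(array([379., 214.]), 0.69, array([ 0.6452, -0.2536]))]
scene uv_box [(array([358., 258.]), 0.57, array([ 0.6318, -0.1348])), (array([390., 248.]), 0.21, array([ 0.7312, -0.1386]))]
scene drawer_pad [(array([305., 274.]), 0.62, array([ 0.4972, -0.0895]))]
scene key_left_top [(array([349., 235.]), 0.42, array([ 0.6461, -0.0631]))]
scene key_right_top [(array([357., 247.]), 0.53, array([ 0.6375, -0.1212]))]
scene stop_key [(array([319., 264.]), 0.73, array([ 0.5126, -0.1392])), (array([391., 248.]), 0.41, array([ 0.7152, -0.1657]))]
scene dish_centre [(array([253., 262.]), 0.9, array([0.3944, 0.0231])), (array([254., 289.]), 0.8, array([ 0.3522, -0.0836])), (array([317., 264.]), 0.75, array([ 0.5457, -0.0682])), (array([244., 234.]), 0.65, array([0.4232, 0.1621]))]
scene spare_dish [(array([299., 239.]), 0.65, array([0.5671, 0.0877])), (array([313., 303.]), 0.47, array([ 0.4731, -0.18  ])), (array([393., 300.]), 0.2, array([ 0.66  , -0.2706]))]
scene scissors [(array([310., 298.]), 0.59, array([ 0.4781, -0.1545]))]
scene tape [(array([390., 297.]), 0.81, array([ 0.6553, -0.2612]))]
```

View pics/top1.png

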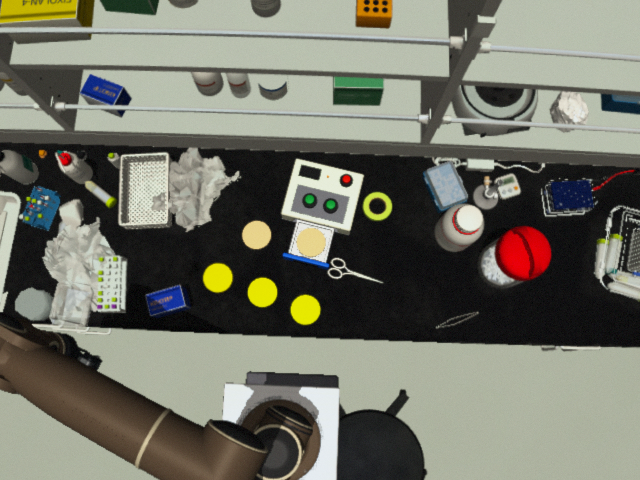

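View pics/scene1.png

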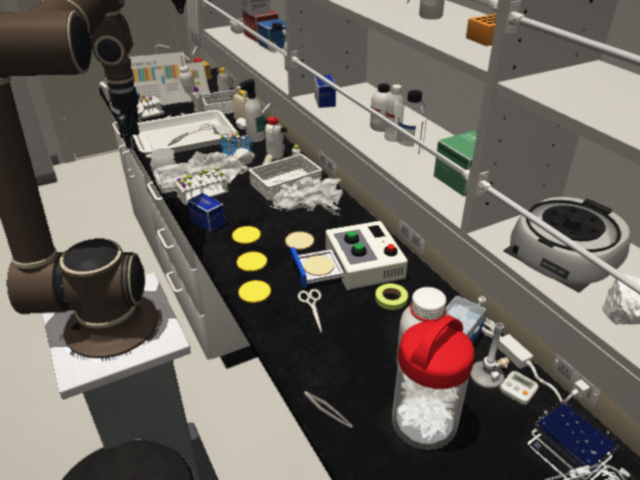

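The top view shows the white box at about (322,195), with green keys at (310,199) and (331,206), the red stop key at (346,181), the open drawer with the tan dish at (311,243), and the spare dish at (256,235). The three yellow discs at (218,277), (262,292) and (305,310) are look-alikes and not needed. The tan disc inside the drawer is the one meant.

```bash
cat >> h.py <<'E'
from scipy.optimize import least_squares
def blobs(p,roi):
    h=cv2.cvtColor(p["color"],cv2.COLOR_BGR2HSV); x0,y0,x1,y1=roi
    out={}
    for n,m in dict(green=cv2.inRange(h,(48,110,50),(80,255,255)),red=cv2.inRange(h,(0,130,80),(8,255,255))|cv2.inRange(h,(172,130,80),(180,255,255)),blue=cv2.inRange(h,(100,150,60),(125,255,255))).items():
        k=np.zeros_like(m);k[y0:y1,x0:x1]=m[y0:y1,x0:x1]
        N,l,st,c=cv2.connectedComponentsWithStats(k)
        out[n]=[(st[i,4],c[i]) for i in range(1,N) if st[i,4]>12]
    return out
L={"kl":(-.03,.03,.0915),"kr":(-.03,-.03,.0915),"st":(.052,-.055,.0915)}
def W(v,q): c,s=np.cos(v[2]),np.sin(v[2]); return np.array([v[0]+c*q[0]-s*q[1],v[1]+s*q[0]+c*q[1],q[2]])
def fit(obs): # list of (pic, name, uv)
    f=lambda v:np.concatenate([(proj(p,W(v,L[n]))-u) for p,n,u in obs])
    r=least_squares(f,[.68,-.09,-.2],loss="soft_l1"); return r.x,f(r.x)
E
python3 - <<'E'
from h import *
np.set_printoptions(precision=4,suppress=True)
for n,roi in(("top",(280,150,366,270)),("scene",(285,222,410,290))):
    p=snapshot(n);b=blobs(p,roi);print(n,b)
    g=sorted(b["green"],key=lambda t:-t[0])[:2]; g.sort(key=lambda t:t[1][0]); r=max(b["red"],key=lambda t:t[0])
    o=[(p,"kl",g[0][1]),(p,"kr",g[1][1]),(p,"st",r[1])]
    v,e=fit(o);print(v,e, W(v,(-.199,0,.034)))
E
```

```text
top {'green': [(np.int32(80), array([309.3125, 199.0625])), (np.int32(78), array([330.3333, 204.2436]))], 'red': [(np.int32(57), array([345.9298, 178.5263]))], 'blue': [(np.int32(244), array([305.2008, 260.1434]))]}
[ 0.6832 -0.0885 -0.1992] [-0.0732  0.0637  0.0251 -0.0901  0.0483  0.0261] [ 0.4881 -0.0491  0.034 ]
scene {'green': [(np.int32(56), array([351.0179, 234.625 ])), (np.int32(66), array([358.303 , 246.6364]))], 'red': [(np.int32(42), array([390.381 , 247.0952]))], 'blue': [(np.int32(210), array([298.5  , 266.219]))]}
[ 0.6779 -0.0962 -0.2075] [ 0.0145 -0.1963 -0.0288  0.2413  0.0147 -0.0539] [ 0.4832 -0.0552  0.034 ]
```

>>> servo_tool:
  motion:
    - [0, 0, 0, -0.03, -0.0234, 0, -0.06]
    - [0, 0, 0, -0.03, -0.0234, 0, -0.06]
    - [0, 0, 0, -0.03, -0.0234, 0, -0.06]
    - [0, 0, 0, -0.03, -0.0234, 0, -0.06]
    - [0, 0, 0, -0.03, -0.0234, 0, -0.06]
    - [0, 0, 0, -0.03, -0.0234, 0, -0.06]
    - [0, 0, 0, -0.03, -0.0234, 0, -0.06]
    - [0, 0, 0, -0.03, -0.0234, 0, -0.06]
    - [0, 0, 0, -0.03, -0.0234, 0, -0.06]
    - [0, 0, 0, -0.03, -0.0234, 0, -0.06]

```text
time_s: 1.93
ee_pos: [0.3935, 0.1401, 0.2316]
tcp_rot: [[-0.912, 0.411, 0.001], [0.411, 0.912, 0.0], [-0.001, 0.001, -1.0]]
ft_force: [1.6, 1.2, -0.1]
opening: 0.0453
gripper_force: 0.0
```

```bash
python3 -c "
from h import *
s=sense();print(s['joint_pos'],s['tcp_rot'])"
```

```text
[ 3.42007459e-01 -7.73338958e-02 -2.47764898e-01  1.39948702e+00
  7.13498247e-05  7.65609740e-01] [[-9.11613930e-01  4.11046710e-01  8.03503708e-04]
 [ 4.11047080e-01  9.11614045e-01  3.61781236e-04]
 [-5.83776278e-04  6.60082667e-04 -9.99999612e-01]]
```

>>> servo_tool:
  motion:
    - [0, 0, 0, -0.0267, -0.0227, 0, -0.06]
    - [0, 0, 0, -0.0267, -0.0227, 0, -0.06]
    - [0, 0, 0, -0.0267, -0.0227, 0, -0.06]
    - [0, 0, 0, -0.0267, -0.0227, 0, -0.06]
    - [0, 0, 0, -0.0267, -0.0227, 0, -0.06]
    - [0, 0, 0, -0.0267, -0.0227, 0, -0.06]
    - [0, 0, -0.0747, 0, 0, 0, -0.06]
    - [0, 0, -0.0747, 0, 0, 0, -0.06]
    - [0, 0, -0.0747, 0, 0, 0, -0.06]
    - [0, 0, 0, 0, 0, 0, -0.06]

```text
time_s: 2.77
ee_pos: [0.4832, -0.0486, 0.2312]
tcp_rot: [[-0.98, 0.197, -0.0], [0.197, 0.98, 0.0], [0.0, -0.0, -1.0]]
ft_force: [-0.7, -0.0, 0.2]
opening: 0.0452
gripper_force: 0.0
```

```bash
python3 - <<'E'
from h import *
p=snapshot("wrist");cv2.imwrite("pics/w1.png",p["color"])
print(sense()["joint_pos"],blobs(p,(0,0,640,480)))
v=(.6805,-.092,-.203)
for k in L: print(k,proj(p,W(v,L[k])))
print(proj(p,W(v,(-.199,0,.034))))
E
```

```text
[-9.97155387e-02  5.12827129e-02 -1.21856429e-01  1.39777301e+00
  2.61258325e-05  1.01832299e-01] {'green': [(np.int32(603), array([283.65505804, 395.55555556])), (np.int32(652), array([347.76533742, 395.26687117]))], 'red': [], 'blue': [(np.int32(2507), array([317.09014759, 217.63781412])), (np.int32(92), array([ 20.47826087, 417.22826087]))]}
kl [346.62202614 398.90884315]
kr [282.19867721 398.6957171 ]
st [259.78632515 463.86357456]
[315.13789596 207.34134037]
```

View pics/w1.png

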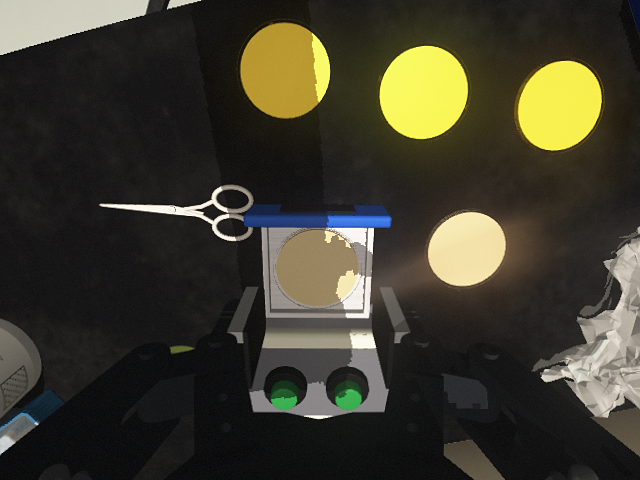

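The wrist view shows the blue front at (317,217) with the tan dish behind it at (318,268), and the green keys at (284,396) and (348,395). The scissors' ring at (235,230) is beside the drawer and clear of the push path. I'll back off, go down in front of the pad, then push.

>>> servo_tool:
  motion:
    - [0, 0, 0, 0.02, -0.001, 0, -0.06]
    - [0, 0, 0, 0.02, -0.001, 0, -0.06]
    - [0, 0, 0, 0, 0, 0.04, -0.06]
    - [0, 0, 0, 0, 0, 0.04, -0.06]
    - [0, 0, 0, 0, 0, 0.04, -0.06]
    - [0, 0, 0, 0, 0, 0.04, -0.06]
    - [0, 0, 0, 0, 0, 0.03, -0.06]
    - [0, 0, 0, 0, 0, 0.01, -0.06]
    - [0, 0, 0, 0, 0, 0, -0.06]
    - [0, 0, 0, 0, 0, 0, -0.06]

```text
time_s: 3.65
ee_pos: [0.444, -0.0421, 0.0323]
tcp_rot: [[-0.98, 0.199, 0.0], [0.199, 0.98, -0.0], [-0.0, 0.0, -1.0]]
ft_force: [-0.1, 0.5, 0.4]
opening: 0.045
gripper_force: 0.0
```

```bash
python3 - <<'E'
from h import *
p=snapshot("wrist");cv2.imwrite("pics/w2.png",p["color"])
E
```

```text
(no output)
```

View pics/w2.png

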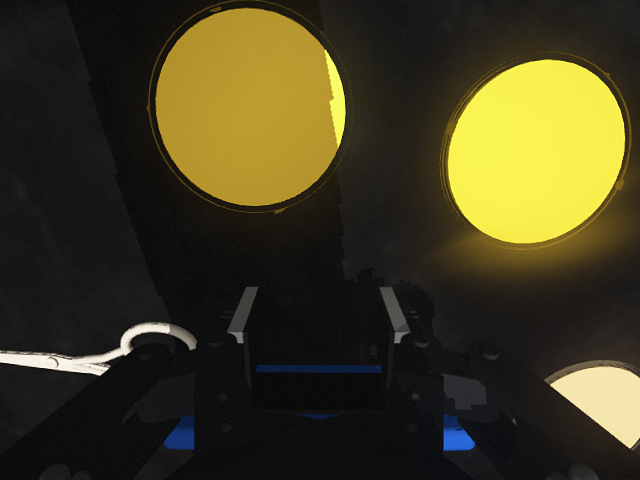

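The fingers stand in front of the blue front at (318,370), centred on it with the pad between them, and clear of the scissors. Pushing now.

>>> servo_tool:
  motion:
    - [0, 0, 0, -0.009, 0, 0, -0.06]
    - [0, 0, 0, -0.009, 0, 0, -0.06]
    - [0, 0, 0, -0.006, 0, 0, -0.06]
    - [0, 0, 0, -0.006, 0, 0, -0.06]
    - [0, 0, 0, -0.008, 0, 0, -0.06]
    - [0, 0, 0, -0.008, 0, 0, -0.06]
    - [0, 0, 0, -0.008, 0, 0, -0.06]
    - [0, 0, 0, -0.008, 0, 0, -0.06]
    - [0, 0, 0, -0.008, 0, 0, -0.06]
    - [0, 0, 0, -0.008, 0, 0, -0.06]

```text
time_s: 4.53
ee_pos: [0.5206, -0.058, 0.0311]
tcp_rot: [[-0.98, 0.199, -0.001], [0.199, 0.98, -0.0], [0.0, -0.0, -1.0]]
ft_force: [-2.5, -0.5, 0.8]
opening: 0.0454
gripper_force: 1.2
```

>>> servo_tool:
  motion:
    - [0, 0, 0, -0.008, 0, 0, -0.06]
    - [0, 0, 0, -0.008, 0, 0, -0.06]
    - [0, 0, 0, -0.008, 0, 0, -0.06]
    - [0, 0, 0, -0.008, 0, 0, -0.06]
    - [0, 0, 0, -0.005, 0, 0, -0.06]
    - [0, 0, 0, 0, 0, 0, -0.06]

```text
time_s: 5.03
ee_pos: [0.5578, -0.0651, 0.0312]
tcp_rot: [[-0.98, 0.198, 0.001], [0.198, 0.98, 0.0], [-0.001, 0.001, -1.0]]
ft_force: [0.3, 0.8, 0.5]
opening: 0.0455
gripper_force: 0.0
```

>>> servo_tool:
  motion:
    - [0, 0, 0, -0.004, 0, 0, -0.06]
    - [0, 0, 0, -0.003, 0, 0, -0.06]
    - [0, 0, 0, -0.002, 0, 0, -0.06]
    - [0, 0, 0, -0.001, 0, 0, -0.06]

```text
time_s: 5.37
ee_pos: [0.5661, -0.0667, 0.0312]
tcp_rot: [[-0.98, 0.198, -0.0], [0.198, 0.98, 0.0], [0.0, 0.0, -1.0]]
ft_force: [-2.9, 0.4, 0.3]
opening: 0.0451
gripper_force: 1.0
```

>>> servo_tool:
  motion:
    - [0, 0, 0, -0.001, 0, 0, -0.06]
    - [0, 0, 0, -0.001, 0, 0, -0.06]
    - [0, 0, 0, -0.001, 0, 0, -0.06]

```text
time_s: 5.62
ee_pos: [0.5689, -0.0673, 0.0313]
tcp_rot: [[-0.98, 0.198, -0.0], [0.198, 0.98, 0.0], [0.0, 0.0, -1.0]]
ft_force: [-1.7, 1.6, 0.2]
opening: 0.0453
gripper_force: 1.0
```

>>> servo_tool:
  motion:
    - [0, 0, 0, -0.001, 0, 0, -0.06]
    - [0, 0, 0, -0.001, 0, 0, -0.06]

```text
time_s: 5.78
ee_pos: [0.571, -0.0678, 0.0313]
tcp_rot: [[-0.98, 0.198, -0.0], [0.198, 0.98, 0.0], [0.0, 0.0, -1.0]]
ft_force: [-1.0, 1.7, -0.6]
opening: 0.0448
gripper_force: 1.0
```

>>> servo_tool:
  motion:
    - [0, 0, 0, -0.001, 0, 0, -0.06]
    - [0, 0, 0, -0.001, 0, 0, -0.06]
    - [0, 0, 0, -0.001, 0, 0, -0.06]

```text
time_s: 6.03
ee_pos: [0.5736, -0.0684, 0.0312]
tcp_rot: [[-0.98, 0.198, -0.001], [0.198, 0.98, 0.0], [0.001, 0.0, -1.0]]
ft_force: [-6.1, 2.6, 2.5]
opening: 0.0451
gripper_force: 3.1
```

>>> servo_tool:
  motion:
    - [0, 0, 0, -0.001, 0, 0, -0.06]
    - [0, 0, 0, -0.001, 0, 0, -0.06]
    - [0, 0, 0, -0.001, 0, 0, -0.06]

```text
time_s: 6.28
ee_pos: [0.5738, -0.0685, 0.0311]
tcp_rot: [[-0.98, 0.199, -0.006], [0.199, 0.98, 0.001], [0.006, 0.0, -1.0]]
ft_force: [-15.5, 6.2, 9.5]
opening: 0.0456
gripper_force: 8.0
```

The drawer is against its stop: 15 N and no further motion. Holding briefly, then backing off and rising.

>>> servo_tool:
  motion:
    - [0, 0, 0, 0, 0, 0, -0.06]
    - [0, 0, 0, 0, 0, 0, -0.06]
    - [0, 0, 0, 0, 0, 0, -0.06]
    - [0, 0, 0, 0.015, 0, 0, -0.06]
    - [0, 0, 0, 0.025, 0, 0, -0.06]
    - [0, 0, 0, 0, 0, -0.04, -0.06]
    - [0, 0, 0, 0, 0, -0.04, -0.06]
    - [0, 0, 0, 0, 0, -0.04, -0.06]
    - [0, 0, 0, 0, 0, -0.04, -0.06]
    - [0, 0, 0, 0, 0, 0, -0.06]

```text
time_s: 7.12
ee_pos: [0.5415, -0.0621, 0.2005]
tcp_rot: [[-0.98, 0.199, 0.014], [0.199, 0.98, -0.003], [-0.014, 0.0, -1.0]]
ft_force: [0.3, 0.0, 0.6]
opening: 0.0453
gripper_force: 0.0
```

```bash
python3 - <<'E'
from h import *
np.set_printoptions(precision=4,suppress=True)
p=snapshot("wrist");cv2.imwrite("pics/w3.png",p["color"]);q=snapshot("top");cv2.imwrite("pics/t3.png",cv2.resize(q["color"][150:330,250:450],(800,720))[:600])
s=sense();print(s["ee_pos"])
b=blobs(p,(0,0,640,480));print(b)
v=(.679,-.0905,-.2)
for k in L: print(k,proj(p,W(v,L[k])))
b=blobs(q,(280,150,366,270));print(b)
E
```

```text
[ 0.5395 -0.0618  0.1941]
{'green': [(np.int32(851), array([280.8449, 358.7203])), (np.int32(754), array([355.1751, 360.2361]))], 'red': [], 'blue': [(np.int32(2379), array([296.9605, 269.3052])), (np.int32(268), array([371.347 , 254.9851])), (np.int32(116), array([389.681, 273.681])), (np.int32(67), array([ 27.8657, 415.8358]))]}
kl [354.83   360.8549]
kr [280.0106 360.8967]
st [254.9739 438.3305]
{'green': [], 'red': [(np.int32(58), array([346.    , 178.5517]))], 'blue': []}
```

View pics/w3.png

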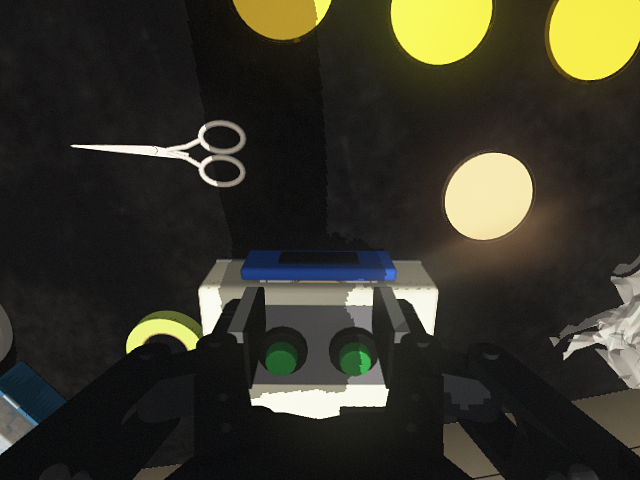

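View pics/t3.png

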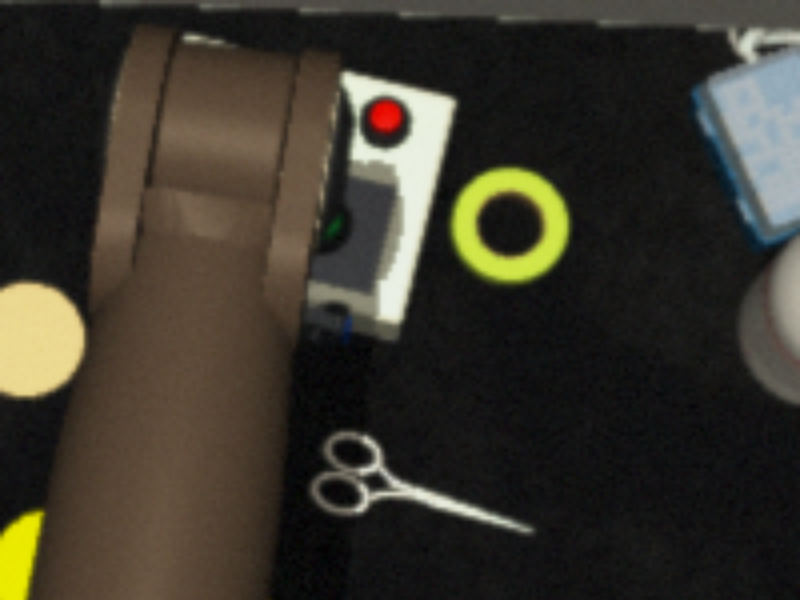

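The wrist view shows the blue front home against the box at (318,265) and both keys at (281,359) and (355,360), centred between the fingers. Tape and scissors have not moved. Moving over the keys.

>>> servo_tool:
  motion:
    - [0, 0, 0, -0.028, 0, 0, -0.06]
    - [0, 0, 0, -0.028, 0, 0, -0.06]
    - [0, 0, 0, -0.028, 0, 0, -0.06]
    - [0, 0, 0, -0.028, 0, 0, -0.06]
    - [0, 0, 0, 0, 0, 0.035, -0.06]
    - [0, 0, 0, 0, 0, 0.035, -0.06]
    - [0, 0, 0, 0, 0, 0, -0.06]
    - [0, 0, 0, 0, 0, 0, -0.06]

```text
time_s: 7.88
ee_pos: [0.6452, -0.0834, 0.118]
tcp_rot: [[-0.98, 0.198, -0.007], [0.198, 0.98, 0.001], [0.007, -0.001, -1.0]]
ft_force: [-0.4, -0.3, 0.8]
opening: 0.0452
gripper_force: 0.0
```

```bash
python3 - <<'E'
from h import *
np.set_printoptions(precision=4,suppress=True)
p=snapshot("wrist");cv2.imwrite("pics/w4.png",p["color"])
s=sense();e=np.array(s["ee_pos"]);print(e,s["ft_force"])
print(blobs(p,(0,0,640,480))["green"])
v=(.679,-.0905,-.2);d=e[:2]-v[:2];c,n=np.cos(.2),np.sin(-.2);print(c*d[0]+n*d[1],-n*d[0]+c*d[1])
for k in L: print(k,proj(p,W(v,L[k])))
R=np.array(s["tcp_rot"])
for y in(-.03,.03): print(proj(p,e+R@[0,y,-.005]))
E
```

```text
[ 0.6467 -0.0835  0.1208] [-0.3828  0.6572  0.6941]
[(np.int32(1188), array([371.3771, 284.6877])), (np.int32(1154), array([259.9619, 286.4731])), (np.int32(14), array([398.4286, 296.2857]))]
-0.033069999889648434 0.0004611856466792052
kl [377.6824 288.4746]
kr [257.5335 288.4563]
st [221.3529 419.1046]
[245.2501 317.5983]
[391.8723 317.5522]
```

View pics/w4.png

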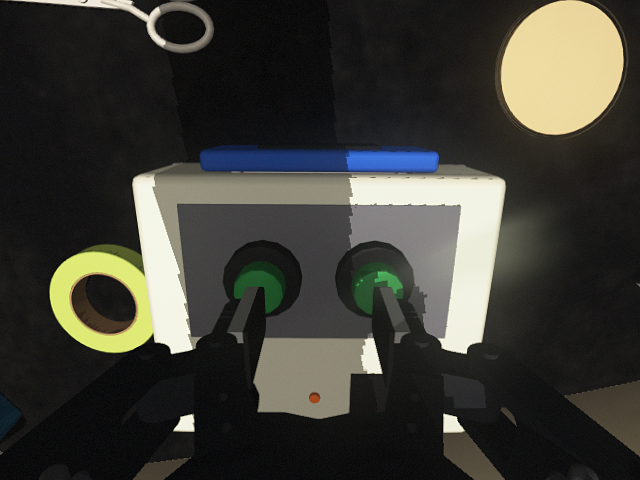

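Both fingertips stand over the green caps, at about (250,300) and (388,300). Descending slowly.

>>> servo_tool:
  motion:
    - [0, 0, 0, -0.003, 0, 0.008, -0.06]
    - [0, 0, 0, 0, 0, 0.008, -0.06]
    - [0, 0, 0, 0, 0, 0.004, -0.06]
    - [0, 0, 0, 0, 0, 0.002, -0.06]
    - [0, 0, 0, 0, 0, 0.002, -0.06]
    - [0, 0, 0, 0, 0, 0, -0.06]

```text
time_s: 8.43
ee_pos: [0.6502, -0.084, 0.0972]
tcp_rot: [[-0.98, 0.198, -0.0], [0.198, 0.98, -0.0], [0.0, -0.0, -1.0]]
ft_force: [-0.4, 0.2, 0.2]
opening: 0.0452
gripper_force: 0.0
```

>>> servo_tool:
  motion:
    - [0, 0, 0, 0, 0, 0.002, -0.06]
    - [0, 0, 0, 0, 0, 0.002, -0.06]
    - [0, 0, 0, 0, 0, 0, -0.06]

```text
time_s: 8.68
ee_pos: [0.6502, -0.084, 0.093]
tcp_rot: [[-0.98, 0.198, -0.0], [0.198, 0.98, 0.0], [0.0, -0.0, -1.0]]
ft_force: [0.0, -0.4, -0.7]
opening: 0.0452
gripper_force: 0.0
```

>>> servo_tool:
  motion:
    - [0, 0, 0, 0, 0, 0.002, -0.06]
    - [0, 0, 0, 0, 0, 0.001, -0.06]
    - [0, 0, 0, 0, 0, 0, -0.06]

```text
time_s: 8.93
ee_pos: [0.6505, -0.0841, 0.0906]
tcp_rot: [[-0.98, 0.198, 0.001], [0.198, 0.98, -0.0], [-0.001, 0.0, -1.0]]
ft_force: [-0.9, -0.1, 3.8]
opening: 0.0452
gripper_force: 1.8
```

>>> servo_tool:
  motion:
    - [0, 0, 0, 0, 0, 0.001, -0.06]
    - [0, 0, 0, 0, 0, 0.001, -0.06]
    - [0, 0, 0, 0, 0, 0, -0.06]

```text
time_s: 9.18
ee_pos: [0.6505, -0.084, 0.0886]
tcp_rot: [[-0.98, 0.198, 0.001], [0.198, 0.98, -0.0], [-0.001, 0.0, -1.0]]
ft_force: [-1.2, 0.0, 5.3]
opening: 0.0456
gripper_force: 2.7
```

>>> servo_tool:
  motion:
    - [0, 0, 0, 0, 0, 0.001, -0.06]
    - [0, 0, 0, 0, 0, 0.001, -0.06]
    - [0, 0, 0, 0, 0, 0.001, -0.06]
    - [0, 0, 0, 0, 0, 0.001, -0.06]
    - [0, 0, 0, 0, 0, 0, -0.06]

```text
time_s: 9.6
ee_pos: [0.6505, -0.0841, 0.0851]
tcp_rot: [[-0.98, 0.198, 0.001], [0.198, 0.98, -0.0], [-0.001, 0.0, -1.0]]
ft_force: [-2.4, 0.7, 7.5]
opening: 0.0452
gripper_force: 4.2
```

>>> servo_tool:
  motion:
    - [0, 0, 0, 0, 0, 0.001, -0.06]
    - [0, 0, 0, 0, 0, 0.001, -0.06]
    - [0, 0, 0, 0, 0, 0, -0.06]

```text
time_s: 9.85
ee_pos: [0.6505, -0.084, 0.0838]
tcp_rot: [[-0.98, 0.198, 0.002], [0.198, 0.98, -0.0], [-0.002, 0.0, -1.0]]
ft_force: [-2.8, 0.1, 9.7]
opening: 0.0453
gripper_force: 4.8
```

>>> servo_tool:
  motion:
    - [0, 0, 0, 0, 0, 0.001, -0.06]
    - [0, 0, 0, 0, 0, 0.001, -0.06]
    - [0, 0, 0, 0, 0, 0.001, -0.06]
    - [0, 0, 0, 0, 0, 0, -0.06]

```text
time_s: 10.18
ee_pos: [0.6506, -0.0841, 0.0836]
tcp_rot: [[-0.98, 0.198, 0.004], [0.198, 0.98, -0.0], [-0.004, 0.0, -1.0]]
ft_force: [-10.0, 0.1, 24.8]
opening: 0.0452
gripper_force: 12.5
```

Both are bottomed at 25 N, and the force slope matches two keys. Holding for about 2.5 s.

>>> servo_tool:
  motion:
    - [0, 0, 0, 0, 0, 0, -0.06]
    - [0, 0, 0, 0, 0, 0, -0.06]
    - [0, 0, 0, 0, 0, 0, -0.06]
    - [0, 0, 0, 0, 0, 0, -0.06]
    - [0, 0, 0, 0, 0, 0, -0.06]
    - [0, 0, 0, 0, 0, 0, -0.06]
    - [0, 0, 0, 0, 0, 0, -0.06]
    - [0, 0, 0, 0, 0, 0, -0.06]
    - [0, 0, 0, 0, 0, 0, -0.06]
    - [0, 0, 0, 0, 0, 0, -0.06]

```text
time_s: 11.02
ee_pos: [0.6506, -0.0841, 0.0836]
tcp_rot: [[-0.98, 0.198, 0.004], [0.198, 0.98, -0.0], [-0.004, 0.0, -1.0]]
ft_force: [-9.9, 0.9, 24.5]
opening: 0.0452
gripper_force: 12.4
```

>>> servo_tool:
  motion:
    - [0, 0, 0, 0, 0, 0, -0.06]
    - [0, 0, 0, 0, 0, 0, -0.06]
    - [0, 0, 0, 0, 0, 0, -0.06]
    - [0, 0, 0, 0, 0, 0, -0.06]
    - [0, 0, 0, 0, 0, 0, -0.06]
    - [0, 0, 0, 0, 0, 0, -0.06]
    - [0, 0, 0, 0, 0, 0, -0.06]
    - [0, 0, 0, 0, 0, 0, -0.06]
    - [0, 0, 0, 0, 0, 0, -0.06]
    - [0, 0, 0, 0, 0, 0, -0.06]

```text
time_s: 11.85
ee_pos: [0.6506, -0.0841, 0.0836]
tcp_rot: [[-0.98, 0.198, 0.004], [0.198, 0.98, -0.0], [-0.004, 0.0, -1.0]]
ft_force: [-9.6, 1.2, 24.7]
opening: 0.0455
gripper_force: 12.4
```

>>> servo_tool:
  motion:
    - [0, 0, 0, 0, 0, 0, -0.06]
    - [0, 0, 0, 0, 0, 0, -0.06]
    - [0, 0, 0, 0, 0, 0, -0.06]
    - [0, 0, 0, 0, 0, 0, -0.06]
    - [0, 0, 0, 0, 0, 0, -0.06]
    - [0, 0, 0, 0, 0, 0, -0.06]
    - [0, 0, 0, 0, 0, 0, -0.06]
    - [0, 0, 0, 0, 0, 0, -0.06]
    - [0, 0, 0, 0, 0, 0, -0.06]
    - [0, 0, 0, 0, 0, 0, -0.06]

```text
time_s: 12.68
ee_pos: [0.6506, -0.0841, 0.0836]
tcp_rot: [[-0.98, 0.198, 0.004], [0.198, 0.98, -0.0], [-0.004, 0.0, -1.0]]
ft_force: [-9.6, 1.9, 25.5]
opening: 0.0452
gripper_force: 12.4
```

>>> servo_tool:
  motion:
    - [0, 0, 0, 0, 0, -0.004, -0.06]
    - [0, 0, 0, 0, 0, -0.006, -0.06]
    - [0, 0, 0, 0, 0, -0.01, -0.06]
    - [0, 0, 0, 0, 0, -0.015, -0.06]
    - [0, 0, 0, 0, 0, -0.02, -0.06]
    - [0, 0, 0, 0.03, 0, 0, -0.06]
    - [0, 0, 0, 0.03, 0, 0, -0.06]
    - [0, 0, 0, 0.03, 0, 0, -0.06]
    - [0, 0, 0, 0, 0, -0.02, -0.06]
    - [0, 0, 0, 0, 0, 0, -0.06]

```text
time_s: 13.52
ee_pos: [0.5604, -0.0659, 0.1558]
tcp_rot: [[-0.98, 0.198, 0.0], [0.198, 0.98, -0.0], [-0.0, -0.0, -1.0]]
ft_force: [0.2, -1.0, 1.8]
opening: 0.0449
gripper_force: 0.0
```

```bash
python3 - <<'E'
from h import *
p=snapshot("wrist");cv2.imwrite("pics/w5.png",p["color"]);s=sense();print(s["ee_pos"],s["ft_force"],s["time_s"])
print(blobs(p,(0,0,640,480))["green"])
v=(.679,-.0905,-.2)
for k in("kl","kr"): print(proj(p,W(v,L[k])),proj(p,W(v,np.array(L[k])-[0,0,.008])))
E
```

```text
[ 0.56262102 -0.06618383  0.15569284] [0.72318191 0.01173276 0.09737343] 13.5667
[(np.int32(1208), array([273.22433775, 378.72599338])), (np.int32(1252), array([361.69169329, 378.90974441]))]
[362.00794211 380.99878736] [360.72432325 373.27273921]
[272.41556342 381.00283281] [273.74838251 373.27597781]
```

View pics/w5.png

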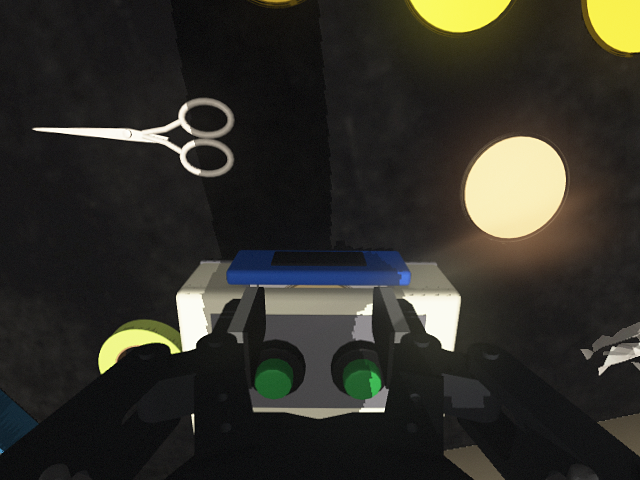

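The wrist view shows both keys back up at (273,379) and (362,379), the drawer home at (318,266), and the arm clear of everything. Handing in.

```bash
python3 -c "
from workcell import *
print(close_job())"
```

```text
the job is handed in; nothing more can be done
None
```

The drawer was pushed home against its stop, and both green keys were held down together for about 2.5 s. They sprang back up, the arm was clear of everything, and the job was handed in at about 13.6 s; no verdict came back.

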